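# Put the office stamps away in the stamp tray

### The job

Put the stamp set away in the black tray: first lay the ink pad flat in the tray's wide bay and stand the square-footed red stamp upright on the middle of it, and stand the square-footed blue and green stamps upright in the middle of the bays lined in their own colour (before or after, as you like). Leave the two round-footed stamps, which are a colleague's, where they stand.

Things in the scene. Friction and masses are not known exactly. Their poses are not given: they have to be found in the camera images.
- red_stamp: Square-footed rubber stamp, red: upright red cylindrical handle 26 mm in diameter from 16 to 62 mm height, on a pale wooden foot 40 x 40 mm, 12 mm high (between them an 8 mm radius neck). 62 mm tall in all, 50 to 100 g, loose. Origin: centre of the underside of the foot; z up along the handle, x and y along the foot's sides.
- blue_stamp: Square-footed rubber stamp, blue: upright blue cylindrical handle 26 mm in diameter from 16 to 62 mm height, on a pale wooden foot 40 x 40 mm, 12 mm high (between them an 8 mm radius neck). 62 mm tall in all, 50 to 100 g, loose. Origin: centre of the underside of the foot; z up along the handle, x and y along the foot's sides.
- green_stamp: Square-footed rubber stamp, green: upright green cylindrical handle 26 mm in diameter from 16 to 62 mm height, on a pale wooden foot 40 x 40 mm, 12 mm high (between them an 8 mm radius neck). 62 mm tall in all, 50 to 100 g, loose. Origin: centre of the underside of the foot; z up along the handle, x and y along the foot's sides.
- ink_pad: Loose ink pad, a flat rigid grey block 50 mm (its x) by 84 mm (its y) by 28 mm high, with a firm red top, 75 to 155 g. Grip it across its 50 mm width. Origin: centre of its underside; z up.
- stamp_tray: Black tray fixed to the desk, 80 (x) by 252 (y) mm; floor 4 mm, walls 5 mm thick, tops 20 mm above the desk. Three bays along y, each 70 mm wide inside: two square ones 64 mm long, centres y = -89 and -20 mm, and a wide one 104 mm long, centre y = +69 mm, whose long walls have finger notches down to the floor, y = +42 to +96 mm. Origin: centre of its underside; z up.
- wide_bay (a point): Centre of the wide bay's floor, 4 mm above the desk; axes as the tray's. The ink pad fits with its 84 mm length along the tray's y, either way round.
- blue_liner: Thin fixed blue liner, 68 x 62 mm, 2 mm thick, on the floor of one of the tray's two square bays (either one); it turns with the tray. Origin: centre of its underside, 4 mm above the desk; its top is 6 mm above the desk.
- green_liner: Thin fixed green liner, 68 x 62 mm, 2 mm thick, on the floor of one of the tray's two square bays (either one); it turns with the tray. Origin: centre of its underside, 4 mm above the desk; its top is 6 mm above the desk.
- round_red: A colleague's ROUND-footed stamp, which does not belong to the set and stays where it is: same red handle (26 mm diameter, 62 mm tall) as the red square one, but on a round pale foot 42 mm in diameter. Loose. Origin: centre of its underside.
- round_blue: A colleague's ROUND-footed stamp, which does not belong to the set and stays where it is: same blue handle (26 mm diameter, 62 mm tall) as the blue square one, but on a round pale foot 42 mm in diameter. Loose. Origin: centre of its underside.

How it is judged (in metres and radians):
On the way, in this order (a step that is already met when the one before it is completed fails the run):
1. the ink pad lies flat in the wide bay, released, and the red stamp is not on it yet (horizontal distance between ink_pad and wide_bay below 0.015 m and z of ink_pad in the frame of wide_bay below 0.004 m and angle between ink_pad's own z axis and vertical below 0.08 rad and linear speed of ink_pad below 0.02 m/s and angular speed of ink_pad below 0.2 rad/s and contact force between ink_pad and the fingers below 0.1 N and horizontal distance between red_stamp and ink_pad above 0.04 m), for 0.2 s.
2. the square-footed red stamp stands on the ink pad in the wide bay (horizontal distance between ink_pad and wide_bay below 0.015 m and z of ink_pad in the frame of wide_bay below 0.004 m and angle between ink_pad's own z axis and vertical below 0.08 rad and linear speed of each of ink_pad, red_stamp below 0.02 m/s and angular speed of each of ink_pad, red_stamp below 0.2 rad/s and horizontal distance between red_stamp and ink_pad below 0.015 m and z of red_stamp in the frame of ink_pad between 0.024 and 0.032 m and angle between red_stamp's own z axis and vertical below 0.1 rad), for 0.2 s.
At the end, for the whole second after the job is handed in: Pad flat in the wide bay, red square stamp upright on it, blue and green square stamps upright on their own liners, each within 15 mm of centre and 0.1 rad of upright (pad 0.08), at rest, released; round stamps within 30 mm of their starts (all of step 2 and horizontal distance between blue_stamp and blue_liner below 0.015 m and z of blue_stamp in the frame of blue_liner between -0.001 and 0.006 m and angle between each of blue_stamp, green_stamp's own z axis and vertical below 0.1 rad and linear speed of each of blue_stamp, green_stamp below 0.02 m/s and angular speed of each of blue_stamp, green_stamp below 0.2 rad/s and horizontal distance between green_stamp and green_liner below 0.015 m and z of green_stamp in the frame of green_liner between -0.001 and 0.006 m and distance of each of round_red, round_blue from where it was at the start of the episode below 0.03 m); the robot touches nothing.
It fails at once if a round-footed stamp is moved more than 30 mm or knocked over (distance of any of round_red, round_blue from where it was at the start of the episode above 0.03 m or angle between any of round_red, round_blue's own z axis and vertical above 0.5 rad).
It also fails if it takes over 106 s, if anything falls off the work surface, if the arm or the gripper's body presses on something with over 40 N, if the wrist force passes 120 N, or if a joint passes its speed limit or range.

### The arm

A 6-joint arm with a two-finger parallel gripper is mounted at the origin on the work surface. World frame = base frame: x ahead of the robot, y to its left, z up, the work surface at z = 0. Lengths are in m, angles in degrees, forces in N, time in s.
With the tool pointing down it reaches from about 0.275 to 0.75 m from the base axis. Payload 10.2 kg.
Tool frame: the origin (TCP) lies at the very end of the fingers, on their centre line; the grasp point (between the pads) lies 19 mm behind it; z points along the fingers, y is the direction in which the jaws open and shut (so a half turn about z gives the same grasp; the last joint's range is limited). The gripper opens to 88 mm and grips with 3 to 60 N. Pads are 18 mm wide; open, the fingers measure 123 mm over their backs; the gripper's body (75 mm by 187 mm) begins 45 mm behind the grasp point.
Start: joints at [58.018, 17.928, 85.812, -0, 76.261, -12.8], TCP at [0.173, 0.496, 0.239] pointing down, gripper open.
Joint ranges: [-168.41, 168.41], [-55.51, 124.54], [10.69, 146.95], [-70.63, 250.63], [1, 178], [-165.06, 165.06]. Speed limits (degrees/s): [136.94, 136.94, 172.46, 180, 180, 180].

### API

Orientations are given as a 3x3 rotation matrix whose columns are the frame's x, y, z axes.
In Python, from workcell import r gives the robot as it stands.
- The arm moves only by the tool jog_arm, never from a script. Its argument "rows" is a list of rows, each an object with "translation": the shift along the tool's x, y, z in m, a list of three; "delta_rot": the turn, a rotation vector about the tool's x, y, z in units of 8 degrees (1.0 is 8 degrees), a list of three. In form: [{"translation": [dx, dy, dz], "delta_rot": [ax, ay, az]}, ...]. A call has 1 to 10 rows; each row is the pose to reach, as a shift and turn from the pose measured when the call began, along the tool's axes at that moment; what a row does not reach only later rows make up. A row lasts 1/10 s, in which the tool goes at most 50 mm and 8.59 degrees, less where a joint would pass 70% of its speed; a pose out of reach is approached as far as the arm can. A call with a gripper value outside its range is refused whole. "gripper" is the opening, from 0 (shut) to 1 (fully open), set as the call begins (left out, the last holds). The fingers move at their own pace and stop on an object; the grip force is fixed at half the most. Time passes only in rows, so rows that repeat a pose let the fingers close. It gives the time, the measured TCP pose, the force and the opening at its end, in the units of the state.
- r.get_state(): the state, without advancing time (a new reading comes with each control period).
- r.capture(name): name is "scene" or "top"; returns a dict with "color" (420x560x3 uint8, red, green, blue), "camera_matrix" (3x3 intrinsics, pixels), "world_from_camera" (4x4, takes a point from camera to world coordinates). Camera axes: x right, y up, looking along -z (the intrinsics and any distortion apply to the point x, -y, -z); pixel columns grow to the right and rows downward; lengths in m; the calibration is good to about 2 mm. A picture is of the moment at which its call begins. There is no depth.
- r.hand_in(): hands the job in, once; it reports no verdict.
The state is a dict: "clock": time; "qpos": joint angles; "joint_vel": joint speeds; "tau": joint torques, N m; "eef_pos": TCP position; "tcp_rot": TCP orientation; "ft_force": force on the tool from outside, world axes, zero at the start; "moment": the same for the moment, N m; "grip_width": finger opening in m.
Only numpy, scipy, OpenCV 4.12 (cv2) and the standard library are available. Lean on these libraries where they do the work, as an engineer would, in place of code of your own. Each camera call takes 0.05 s, during which the arm holds its last target.

## Working session

There is one attempt and no reset: what is moved stays moved. The work goes in short steps, Python scripts to look and compute and a tool call to move; the robot and the scene stay as the last step left them, time stands still between calls to the robot, and variables do not carry over. Pictures are saved under pics/ and viewed, and the job is handed in when it is done.

Besides the shell and the picture viewer there is one more tool, called after "Emit:" as name(argument=value, ...) on one line, values as JSON. jog_arm: Moves the arm, as the interface text tells. Its arguments: {"type":"object","properties":{"rows":{"type":"array","items":{"type":"object","properties":{"translation":{"type":"array","items":{"type":"number"}},"delta_rot":{"type":"array","items":{"type":"number"}}}}},"gripper":{"type":"number"}},"required":["rows"]}

```bash
mkdir -p pics; ls; cat > h.py <<'E'
import numpy as np, cv2
from workcell import r
def snap(n,f):
    c=r.capture(n); cv2.imwrite(f'pics/{f}.png',cv2.cvtColor(c['color'],cv2.COLOR_RGB2BGR))
    np.savez(f'pics/{f}.npz',K=c['camera_matrix'],T=c['world_from_camera'],im=c['color']); return c
def load(f): return np.load(f'pics/{f}.npz')
def p2w(c,u,v,z):
    K=c['K'];T=c['T'];d=np.linalg.inv(K)@[u,v,1];d=T[:3,:3]@[d[0],-d[1],-d[2]];o=T[:3,3]
    return (o+d*(z-o[2])/d[2])[:2]
def w2p(c,P):
    K=c['K'];T=c['T'];q=T[:3,:3].T@(np.array(P)-T[:3,3]);q=K@[q[0],-q[1],-q[2]];return q[:2]/q[2]
def crop(f,x0,y0,x1,y1,s,out):
    im=cv2.imread(f'pics/{f}.png')[y0:y1,x0:x1];cv2.imwrite(f'pics/{out}.png',cv2.resize(im,None,fx=s,fy=s,interpolation=cv2.INTER_CUBIC))
E
python3 - <<'E'
from h import *
for n in('scene','top'):
    c=snap(n,n+'0');print(c['camera_matrix'],c['world_from_camera'],[k for k in c])
s=r.get_state();print(s)
E
```

```text
pics
[[429.24907921   0.         275.34785321]
 [  0.         429.24907921 206.270219  ]
 [  0.           0.           1.        ]] [[-0.75704849 -0.40480718  0.51284378  0.95108512]
 [ 0.65332853 -0.47657296  0.58825168  0.48808387]
 [ 0.00627898  0.78039052  0.62526092  0.5252697 ]
 [ 0.          0.          0.          1.        ]] ['color', 'camera_matrix', 'world_from_camera']
[[391.32746318   0.         277.28775214]
 [  0.         391.32746318 204.83706238]
 [  0.           0.           1.        ]] [[-1.08273524e-01  9.65096162e-01 -2.38466439e-01  3.43956119e-01]
 [-9.94121067e-01 -1.05019631e-01  2.63473069e-02  1.95024494e-02]
 [ 3.84027220e-04  2.39917227e-01  9.70793272e-01  8.93032781e-01]
 [ 0.00000000e+00  0.00000000e+00  0.00000000e+00  1.00000000e+00]] ['color', 'camera_matrix', 'world_from_camera']
{'clock': 0.1, 'qpos': array([ 5.80183770e+01,  1.79529423e+01,  8.58487066e+01, -1.28677992e-03,
        7.62597674e+01, -1.27996705e+01]), 'joint_vel': array([ 0.0327127 , -0.11535851, -0.17896322,  0.08223402,  0.05989127,
       -0.01285614]), 'tau': array([ 3.90544083e-03, -4.02808213e+01, -2.52648371e+01,  6.96759601e-02,
        3.41693556e-02, -5.49812944e-05]), 'eef_pos': array([0.17239757, 0.4956607 , 0.23825397]), 'tcp_rot': array([[-9.44481609e-01,  3.28563826e-01, -5.49232631e-04],
       [ 3.28564214e-01,  9.44481185e-01, -9.20772963e-04],
       [ 2.16207198e-04, -1.05011132e-03, -9.99999425e-01]]), 'ft_force': array([-0.33571812, -0.21936161,  0.64984201]), 'moment': array([-0.013747  ,  0.01298254, -0.01927931]), 'grip_width': 0.0882560391711774}
```

View pics/top0.png

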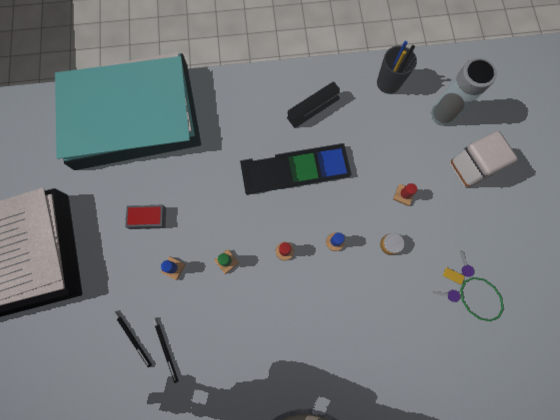

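View pics/scene0.png

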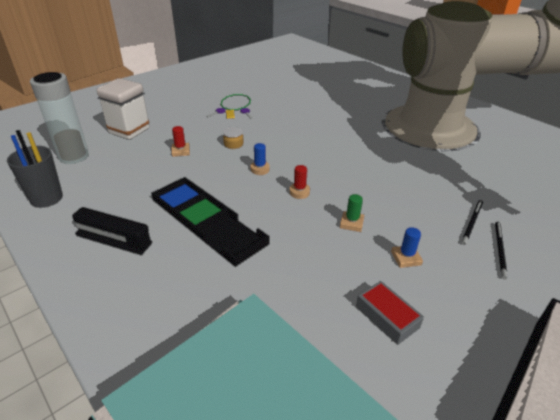

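```bash
python3 - <<'E'
from h import *
crop('top0',110,190,290,290,4.4,'c1'); crop('top0',230,130,440,265,3.8,'c2')
E
```

```text
(no output)
```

View pics/c1.png

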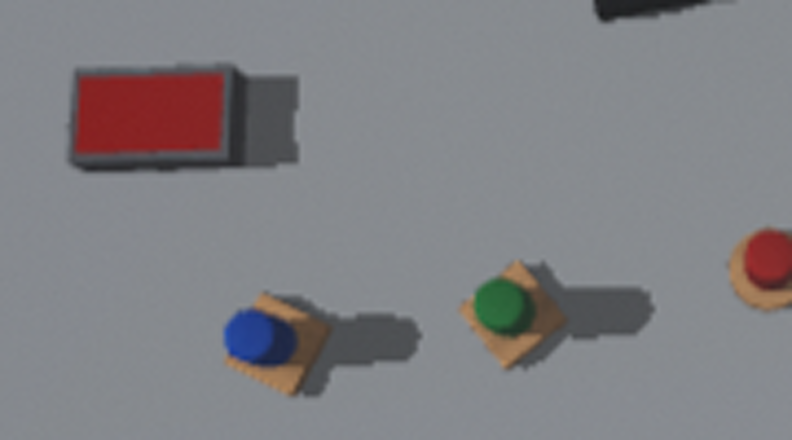

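View pics/c2.png

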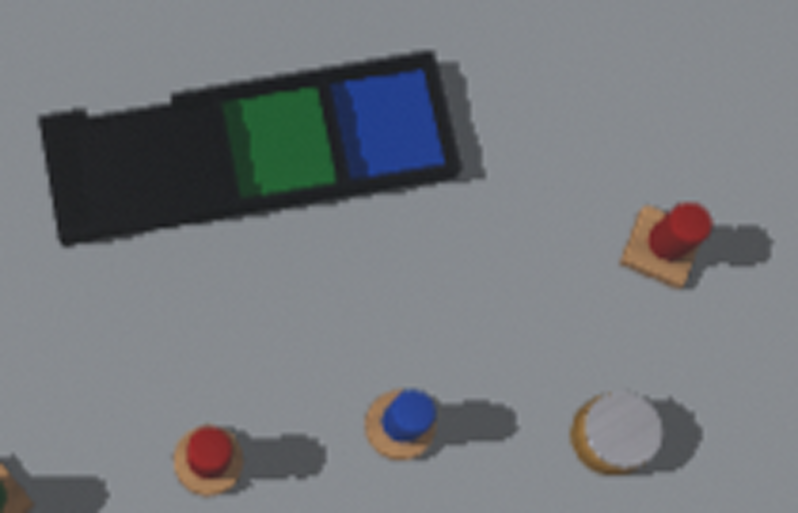

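```bash
cat > m.py <<'E'
from h import *
c=load('top0')
def q1(p): return (110+(p[0]+.5)/4.4-.5,190+(p[1]+.5)/4.4-.5)
def q2(p): return (230+(p[0]+.5)/3.8-.5,130+(p[1]+.5)/3.8-.5)
def W(q,pts,z): return np.array([p2w(c,*q(p),z) for p in pts])
def rep(n,P):
    print(n,np.round(P,4).tolist(),'mean',P.mean(0).round(4))
    for i in range(len(P)):
        d=P[(i+1)%len(P)]-P[i];print('   edge',np.linalg.norm(d).round(4),np.degrees(np.arctan2(d[1],d[0])).round(1))
rep('pad',W(q1,[(77,68),(238,65),(230,157),(70,160)],.028))
rep('greenfoot',W(q1,[(518,261),(567,317),(507,366),(461,310)],.012))
rep('bluefoot',W(q1,[(264,292),(331,327),(293,393),(224,362)],.012))
rep('redfoot',W(q2,[(650,206),(620,264),(685,286)],.012))
print('tops g,b,r',W(q1,[(501,305)],.062),W(q1,[(251,335)],.062),W(q2,[(690,223)],.062))
print('round r,b',W(q2,[(210,450)],.062),W(q2,[(410,414)],.062))
rep('tray',W(q2,[(433,52),(458,172),(64,243),(40,117)],.02))
E
python3 m.py
```

```text
pad [[0.5929, 0.3359], [0.5855, 0.2531], [0.5374, 0.259], [0.5447, 0.3403]] mean [0.5651 0.2971]
   edge 0.0832 -95.1
   edge 0.0484 172.9
   edge 0.0816 84.9
   edge 0.0484 -5.2
greenfoot [[0.4707, 0.1187], [0.4395, 0.0962], [0.4182, 0.1284], [0.4489, 0.1495]] mean [0.4443 0.1232]
   edge 0.0385 -144.1
   edge 0.0386 123.4
   edge 0.0372 34.6
   edge 0.0377 -54.7
bluefoot [[0.4689, 0.2489], [0.4475, 0.2158], [0.4165, 0.2365], [0.4357, 0.2705]] mean [0.4421 0.2429]
   edge 0.0394 -123.0
   edge 0.0372 146.2
   edge 0.039 60.5
   edge 0.0396 -33.1
redfoot [[0.5795, -0.2983], [0.545, -0.2732], [0.527, -0.3102]] mean [ 0.5505 -0.2939]
   edge 0.0427 144.1
   edge 0.0411 -115.9
   edge 0.0539 12.7
tops g,b,r [[0.4432368  0.12285825]] [[0.44191759 0.24290224]] [[ 0.55346548 -0.30147548]]
round r,b [[ 0.45210414 -0.00889162]] [[ 0.46012128 -0.12326472]]
tray [[0.6919, -0.1782], [0.6118, -0.1817], [0.5928, 0.0638], [0.6754, 0.0714]] mean [ 0.643  -0.0562]
   edge 0.0802 -177.5
   edge 0.2462 94.4
   edge 0.083 5.2
   edge 0.2501 -86.2
```

```bash
cat > ov.py <<'E'
from h import *
def R(a): a=np.radians(a);return np.array([[np.cos(a),-np.sin(a)],[np.sin(a),np.cos(a)]])
def rect(p,yaw,x0,x1,y0,y1,z): return [np.r_[np.array(p)+R(yaw)@[x,y],z] for x,y in((x0,y0),(x1,y0),(x1,y1),(x0,y1))]
def overlay(f,polys,box,s,out):
    c=load(f);x0,y0,x1,y1=box
    im=cv2.cvtColor(c['im'],cv2.COLOR_RGB2BGR)[y0:y1,x0:x1];im=cv2.resize(im,None,fx=s,fy=s,interpolation=cv2.INTER_CUBIC)
    for P,col in polys:
        q=np.array([((w2p(c,p)-[x0,y0]+.5)*s-.5) for p in P]);cv2.polylines(im,[np.round(q*16).astype(int)],True,col,1,cv2.LINE_AA,4)
    cv2.imwrite(f'pics/{out}.png',im)
def circ(p,rad,z): return [np.r_[np.array(p)+rad*np.array([np.cos(t),np.sin(t)]),z] for t in np.linspace(0,6.28,40)]
Y=(0,255,255);M=(255,0,255);C=(255,255,0)
def tray(p,a): return [(rect(p,a,-.04,.04,-.126,.126,.02),Y),(rect(p,a,-.034,.034,-.051,.011,.006),M),(rect(p,a,-.034,.034,-.12,-.058,.006),M),(rect(p,a,-.035,.035,.017,.121,.004),C),(rect(p,a,-.04,.04,.042,.096,.004),C)]
def stamp(p,a,z=0): return [(rect(p,a,-.02,.02,-.02,.02,.012+z),Y),(circ(p,.013,.062+z),M)]
def pad(p,a,z=0): return [(rect(p,a,-.025,.025,-.042,.042,.028+z),Y),(rect(p,a,-.025,.025,-.042,.042,z),C)]
E
cat > o1.py <<'E'
from ov import *
P=tray((.6435,-.0565),4.2)+stamp((.4435,.123),34.5)+stamp((.442,.243),-31.5)+stamp((.5535,-.300),-32)+pad((.565,.297),-5.2)
overlay('top0',P,(110,190,290,290),4.4,'d1');overlay('top0',P,(230,130,440,265),3.8,'d2');overlay('scene0',P,(130,110,440,350),2.5,'d3')
E
python3 o1.py
```

```text
(no output)
```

View pics/d1.png

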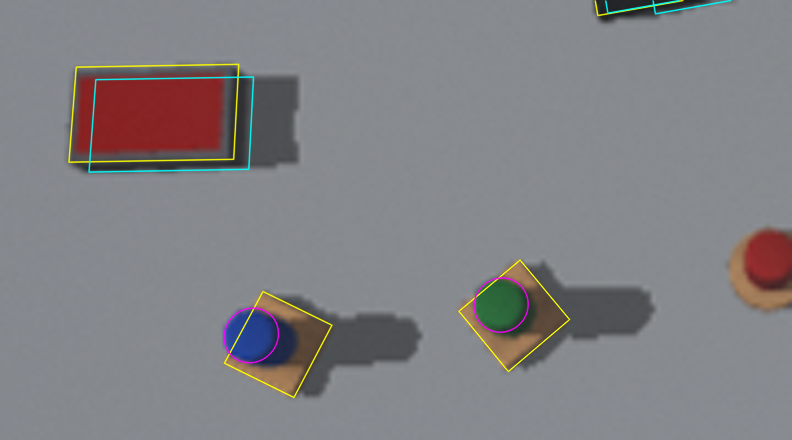

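View pics/d2.png

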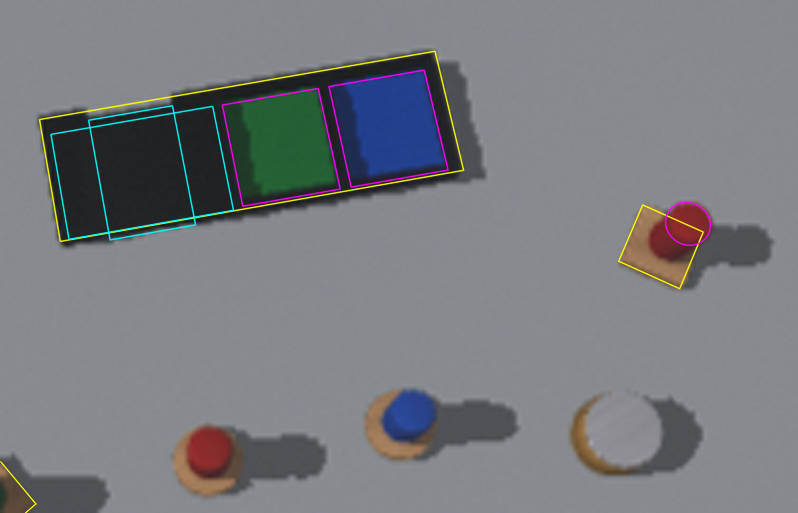

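View pics/d3.png

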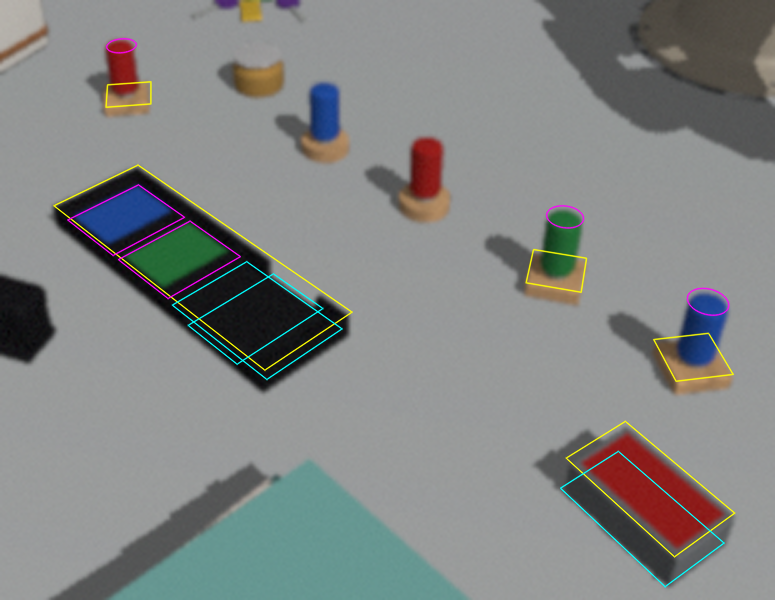

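```bash
cat > go.py <<'E'
import sys
from ov import *
from scipy.spatial.transform import Rotation as Ro
def go(x,y,z,yaw):
    s=r.get_state();T=s['tcp_rot'];d=T.T@(np.array([x,y,z])-s['eef_pos'])
    a=np.radians(yaw);Y=np.array([np.cos(a),np.sin(a),0]);Z=np.array([0,0,-1.]);G=np.c_[np.cross(Y,Z),Y,Z]
    v=np.degrees(Ro.from_matrix(T.T@G).as_rotvec())/8
    print('tr',d.round(4).tolist(),'rot',v.round(2).tolist(),'t',s['clock'],'pos',s['eef_pos'].round(4),'F',s['ft_force'].round(1),'w',s['grip_width'])
if __name__=='__main__': go(*map(float,sys.argv[1:5]))
E
python3 go.py .565 .297 .12 -5.2
python3 -c "
from h import *
c=load('top0')
for n,u,v in(('boxfront',165,155),('boxbase',165,154),('stapler near',312,125),('stapler',315,103),('carton',470,165),('jar',392,243),('pencil',390,85)): print(n,p2w(c,u,v,0),p2w(c,u,v,.05))"
```

```text
tr [-0.4361, -0.0585, 0.1182] rot [-0.01, 0.0, 9.5] t 0.1 pos [0.1724 0.4957 0.2383] F [-0.3 -0.2  0.6] w 0.0882560391711774
boxfront [0.71665247 0.2526796 ] [0.69578558 0.23962425]
boxbase [0.71923926 0.2525767 ] [0.69822754 0.23952711]
stapler near [ 0.75642097 -0.1122083 ] [ 0.73332748 -0.10483395]
stapler [ 0.81507443 -0.12746211] [ 0.78869699 -0.11923371]
carton [ 0.61143059 -0.47751881] [ 0.59645496 -0.4496911 ]
jar [ 0.44511936 -0.2567577 ] [ 0.43945534 -0.24129017]
pencil [ 0.84443822 -0.32373099] [ 0.81641673 -0.3045137 ]
```

Emit:
jog_arm(rows=[{"translation":[-0.436,-0.0585,0.118],"delta_rot":[0,0,9.5]},{"translation":[-0.436,-0.0585,0.118],"delta_rot":[0,0,9.5]},{"translation":[-0.436,-0.0585,0.118],"delta_rot":[0,0,9.5]},{"translation":[-0.436,-0.0585,0.118],"delta_rot":[0,0,9.5]},{"translation":[-0.436,-0.0585,0.118],"delta_rot":[0,0,9.5]},{"translation":[-0.436,-0.0585,0.118],"delta_rot":[0,0,9.5]},{"translation":[-0.436,-0.0585,0.118],"delta_rot":[0,0,9.5]},{"translation":[-0.436,-0.0585,0.118],"delta_rot":[0,0,9.5]},{"translation":[-0.436,-0.0585,0.118],"delta_rot":[0,0,9.5]},{"translation":[-0.436,-0.0585,0.118],"delta_rot":[0,0,9.5]}], gripper=1)

```text
clock: 1.1
eef_pos: [0.5679, 0.2935, 0.1175]
tcp_rot: [[0.098, 0.995, -0.003], [0.995, -0.098, -0.002], [-0.003, -0.003, -1.0]]
ft_force: [0.8, -0.4, 0.4]
grip_width: 0.088
```

```bash
python3 go.py .565 .297 .006 -5.2
```

```text
tr [0.0035, -0.0029, 0.1115] rot [-0.02, 0.02, -0.05] t 1.1 pos [0.5679 0.2935 0.1175] F [ 0.8 -0.4  0.4] w 0.08798657126712814
```

Emit:
jog_arm(rows=[{"translation":[0.0035,-0.003,0.04],"delta_rot":[0,0,0]},{"translation":[0.0035,-0.003,0.075],"delta_rot":[0,0,0]},{"translation":[0.0035,-0.003,0.1],"delta_rot":[0,0,0]},{"translation":[0.0035,-0.003,0.109],"delta_rot":[0,0,0]},{"translation":[0.0035,-0.003,0.11],"delta_rot":[0,0,0]},{"translation":[0.0035,-0.003,0.11],"delta_rot":[0,0,0]}])

```text
clock: 1.7
eef_pos: [0.5654, 0.2975, 0.0088]
tcp_rot: [[0.098, 0.995, -0.001], [0.995, -0.098, -0.002], [-0.002, -0.001, -1.0]]
ft_force: [-0.3, 0.5, 0.8]
grip_width: 0.0878
```

Emit:
jog_arm(rows=[{"translation":[0,0,0],"delta_rot":[0,0,0]},{"translation":[0,0,0],"delta_rot":[0,0,0]},{"translation":[0,0,0],"delta_rot":[0,0,0]},{"translation":[0,0,0],"delta_rot":[0,0,0]},{"translation":[0,0,0],"delta_rot":[0,0,0]},{"translation":[0,0,0],"delta_rot":[0,0,0]}], gripper=0)

```text
clock: 2.3
eef_pos: [0.5653, 0.2975, 0.0089]
tcp_rot: [[0.098, 0.995, -0.001], [0.995, -0.098, -0.002], [-0.002, -0.001, -1.0]]
ft_force: [-1.2, -0.6, 2.5]
grip_width: 0.0499
```

```bash
python3 - <<'E'
from h import *
print(r.get_state()['tcp_rot'])
snap('scene','s1');crop('s1',280,170,500,350,3.3,'s1c')
E
python3 go.py .565 .297 .107 -5.2
```

```text
[[ 0.09752437  0.99523233 -0.00126372]
 [ 0.9952313  -0.09752656 -0.00179924]
 [-0.00191391 -0.00108222 -0.99999758]]
tr [-0.0007, -0.0003, -0.0981] rot [-0.01, 0.01, -0.05] t 2.35 pos [0.5653 0.2975 0.0089] F [-1.6 -0.6  0.8] w 0.04994991387858271
```

View pics/s1c.png

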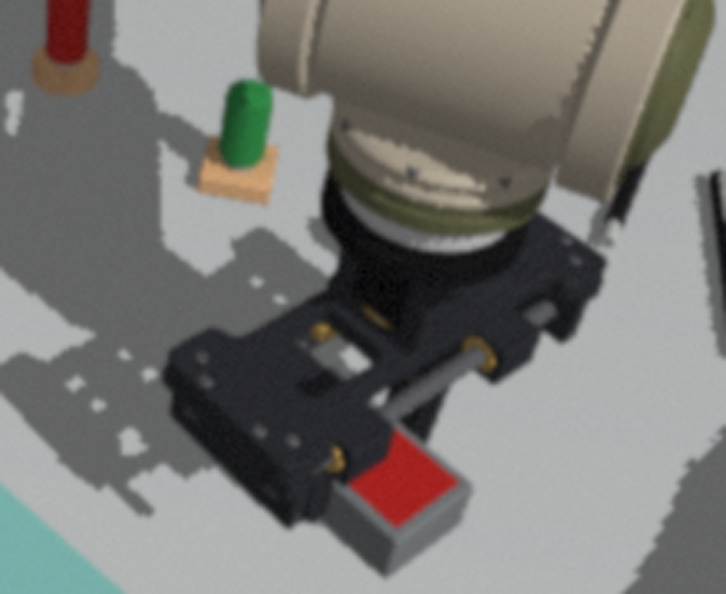

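```bash
python3 go.py .6384 .0123 .10 4.2
```

```text
tr [-0.2769, 0.1005, -0.0907] rot [-0.01, 0.01, -1.22] t 2.35 pos [0.5653 0.2975 0.0089] F [-1.6 -0.6  0.8] w 0.04994991387858271
```

Emit:
jog_arm(rows=[{"translation":[0,0,-0.03],"delta_rot":[0,0,0]},{"translation":[0,0,-0.07],"delta_rot":[0,0,0]},{"translation":[-0.02,0.007,-0.09],"delta_rot":[0,0,0]},{"translation":[-0.06,0.022,-0.091],"delta_rot":[0,0,-0.3]},{"translation":[-0.1,0.036,-0.091],"delta_rot":[0,0,-0.5]},{"translation":[-0.14,0.051,-0.091],"delta_rot":[0,0,-0.8]},{"translation":[-0.18,0.065,-0.091],"delta_rot":[0,0,-1.0]},{"translation":[-0.22,0.08,-0.091],"delta_rot":[0,0,-1.2]},{"translation":[-0.26,0.094,-0.091],"delta_rot":[0,0,-1.2]},{"translation":[-0.277,0.1005,-0.091],"delta_rot":[0,0,-1.2]}])

```text
clock: 3.35
eef_pos: [0.6388, 0.0087, 0.1]
tcp_rot: [[-0.067, 0.998, -0.001], [0.998, 0.067, -0.002], [-0.002, -0.002, -1.0]]
ft_force: [0.4, 0.8, -1.4]
grip_width: 0.0495
```

```bash
python3 go.py .6384 .0123 .0135 4.2; python3 - <<'E'
from ov import *
snap('top','t1')
overlay('t1',tray((.6435,-.0565),4.2),(200,100,400,250),4,'t1c')
E
```

```text
tr [0.0038, -0.0001, 0.0865] rot [-0.01, 0.02, -0.05] t 3.35 pos [0.6388 0.0087 0.1   ] F [ 0.4  0.8 -1.4] w 0.04953282862370223
```

View pics/t1c.png

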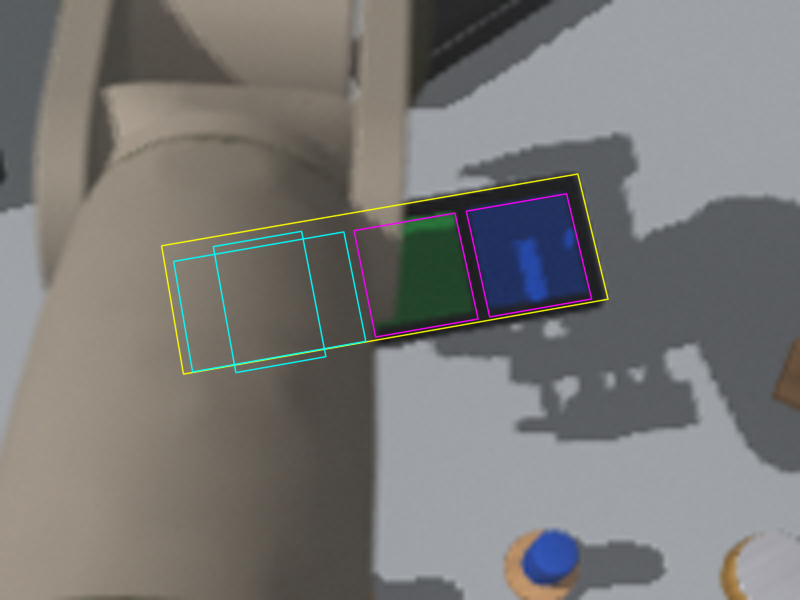

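Emit:
jog_arm(rows=[{"translation":[0.0038,0,0.025],"delta_rot":[0,0,0]},{"translation":[0.0038,0,0.05],"delta_rot":[0,0,0]},{"translation":[0.0038,0,0.065],"delta_rot":[0,0,0]},{"translation":[0.0038,0,0.075],"delta_rot":[0,0,0]},{"translation":[0.0038,0,0.08],"delta_rot":[0,0,0]},{"translation":[0.0038,0,0.084],"delta_rot":[0,0,0]},{"translation":[0.0038,0,0.0862],"delta_rot":[0,0,0]},{"translation":[0.0038,0,0.0862],"delta_rot":[0,0,0]}])

```text
clock: 4.2
eef_pos: [0.639, 0.0113, 0.0141]
tcp_rot: [[-0.066, 0.998, -0.001], [0.998, 0.066, -0.003], [-0.003, -0.001, -1.0]]
ft_force: [-0.1, -0.5, -0.0]
grip_width: 0.0498
```

```bash
python3 go.py .6384 .0123 .0135 4.2; python3 - <<'E'
from ov import *
snap('scene','s2');crop('s2',130,150,330,300,4,'s2c')
E
```

```text
tr [0.0011, -0.0006, 0.0006] rot [-0.01, 0.02, -0.05] t 4.2 pos [0.639  0.0113 0.0141] F [-0.1 -0.5 -0. ] w 0.04977063598710357
```

View pics/s2c.png

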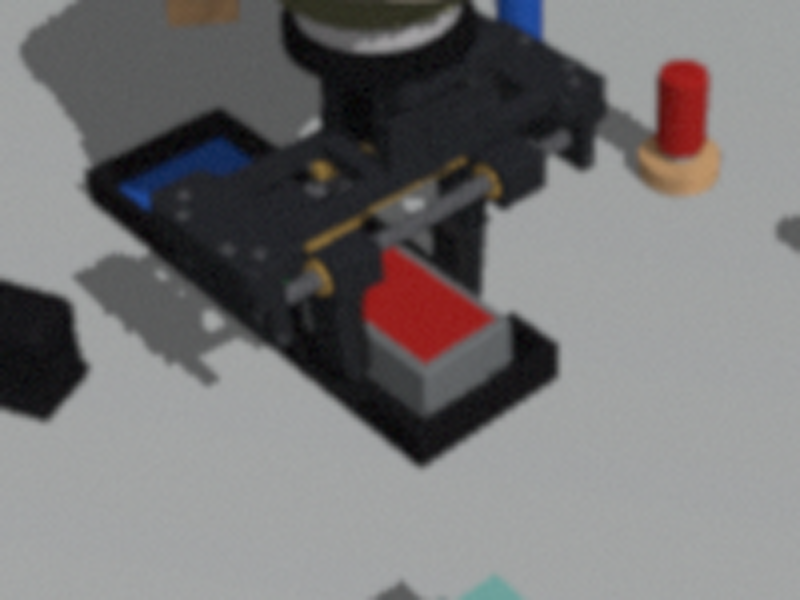

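Emit:
jog_arm(rows=[{"translation":[0.0005,0,0.001],"delta_rot":[0,0,0]},{"translation":[0.0005,0,0.0015],"delta_rot":[0,0,0]},{"translation":[0.0005,0,0.0015],"delta_rot":[0,0,0]}])

```text
clock: 4.55
eef_pos: [0.6392, 0.0118, 0.013]
tcp_rot: [[-0.066, 0.998, 0.0], [0.998, 0.066, -0.003], [-0.003, -0.0, -1.0]]
ft_force: [0.2, -0.4, -0.9]
grip_width: 0.0498
```

Emit:
jog_arm(rows=[{"translation":[0,0,0],"delta_rot":[0,0,0]},{"translation":[0,0,0],"delta_rot":[0,0,0]},{"translation":[0,0,0],"delta_rot":[0,0,0]},{"translation":[0,0,0],"delta_rot":[0,0,0]},{"translation":[0,0,0],"delta_rot":[0,0,0]}], gripper=1)

```text
clock: 5.05
eef_pos: [0.6392, 0.0117, 0.013]
tcp_rot: [[-0.066, 0.998, 0.0], [0.998, 0.066, -0.003], [-0.003, -0.0, -1.0]]
ft_force: [0.6, -0.6, -0.9]
grip_width: 0.0866
```

```bash
python3 go.py .4435 .123 .13 34.5
```

```text
tr [0.1236, -0.188, -0.1174] rot [-0.01, 0.02, -3.84] t 5.05 pos [0.6392 0.0117 0.013 ] F [ 0.6 -0.6 -0.9] w 0.08663890045499512
```

Lift, then travel to the green stamp.

Emit:
jog_arm(rows=[{"translation":[0,0,-0.03],"delta_rot":[0,0,0]},{"translation":[0,0,-0.07],"delta_rot":[0,0,0]},{"translation":[0,0,-0.11],"delta_rot":[0,0,0]},{"translation":[0.02,-0.03,-0.117],"delta_rot":[0,0,-0.6]},{"translation":[0.045,-0.068,-0.117],"delta_rot":[0,0,-1.4]},{"translation":[0.07,-0.106,-0.117],"delta_rot":[0,0,-2.2]},{"translation":[0.095,-0.145,-0.117],"delta_rot":[0,0,-3]},{"translation":[0.115,-0.175,-0.117],"delta_rot":[0,0,-3.8]},{"translation":[0.1236,-0.188,-0.117],"delta_rot":[0,0,-3.84]},{"translation":[0.1236,-0.188,-0.117],"delta_rot":[0,0,-3.84]}])

```text
clock: 6.05
eef_pos: [0.4423, 0.1239, 0.13]
tcp_rot: [[-0.568, 0.823, 0.0], [0.823, 0.568, -0.003], [-0.002, -0.001, -1.0]]
ft_force: [1.1, -0.6, -0.5]
grip_width: 0.0882
```

```bash
python3 go.py .4435 .123 .032 34.5;python3 - <<'E'
from ov import *
snap('scene','s3')
b=(.6384,.0123)
overlay('s3',pad(b,4.2,.004)+tray((.6435,-.0565),4.2),(130,150,430,350),2.6,'s3c')
E
```

```text
tr [-0.0012, 0.0007, 0.098] rot [-0.01, 0.02, 0.01] t 6.05 pos [0.4423 0.1239 0.13  ] F [ 1.1 -0.6 -0.5] w 0.08817795264896991
```

View pics/s3c.png

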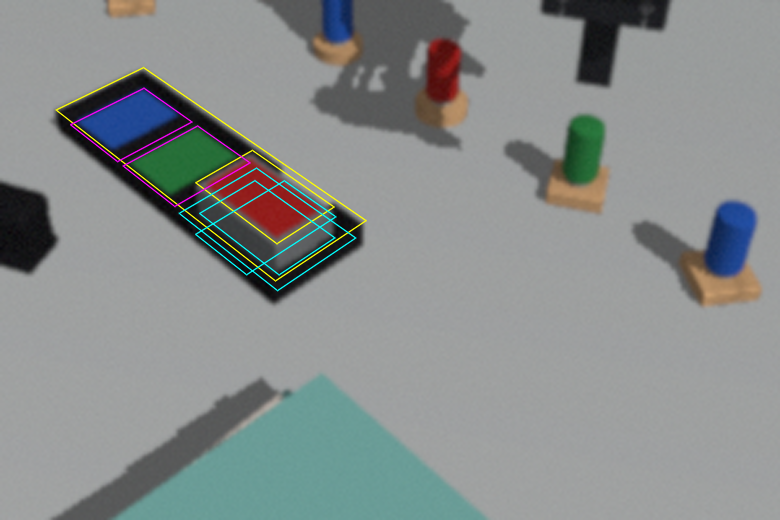

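Emit:
jog_arm(rows=[{"translation":[-0.001,0.0007,0.03],"delta_rot":[0,0,0]},{"translation":[-0.001,0.0007,0.06],"delta_rot":[0,0,0]},{"translation":[-0.001,0.0007,0.085],"delta_rot":[0,0,0]},{"translation":[-0.001,0.0007,0.097],"delta_rot":[0,0,0]},{"translation":[-0.001,0.0007,0.098],"delta_rot":[0,0,0]},{"translation":[-0.001,0.0007,0.098],"delta_rot":[0,0,0]}])

```text
clock: 6.7
eef_pos: [0.4457, 0.1223, 0.0326]
tcp_rot: [[-0.566, 0.824, 0.002], [0.824, 0.566, -0.003], [-0.004, 0.0, -1.0]]
ft_force: [-0.7, -0.3, 0.4]
grip_width: 0.0882
```

Emit:
jog_arm(rows=[{"translation":[0,0,0],"delta_rot":[0,0,0]},{"translation":[0,0,0],"delta_rot":[0,0,0]},{"translation":[0,0,0],"delta_rot":[0,0,0]},{"translation":[0,0,0],"delta_rot":[0,0,0]},{"translation":[0,0,0],"delta_rot":[0,0,0]},{"translation":[0,0,0],"delta_rot":[0,0,0]},{"translation":[0,0,0],"delta_rot":[0,0,0]}], gripper=0)

```text
clock: 7.4
eef_pos: [0.4457, 0.1223, 0.0326]
tcp_rot: [[-0.566, 0.824, 0.002], [0.824, 0.566, -0.003], [-0.003, 0.0, -1.0]]
ft_force: [-0.5, -0.4, 0.1]
grip_width: 0.0341
```

```bash
python3 - <<'E'
from ov import *
for y in(-.089,-.02,.069): print(y,np.array([.6435,-.0565])+R(4.2)@[0,y])
E
python3 go.py .645 -.0765 .13 4.2
```

```text
-0.089 [ 0.6500182  -0.14526099]
-0.02 [ 0.64496476 -0.07644629]
0.069 [0.63844656 0.0123147 ]
tr [-0.277, 0.0517, -0.0964] rot [0.01, 0.02, 3.79] t 7.4 pos [0.4457 0.1223 0.0326] F [-0.5 -0.4  0.1] w 0.03409542977433543
```

Emit:
jog_arm(rows=[{"translation":[0,0,0],"delta_rot":[0,0,0]},{"translation":[0,0,0],"delta_rot":[0,0,0]},{"translation":[0,0,0],"delta_rot":[0,0,0]},{"translation":[0,0,0],"delta_rot":[0,0,0]}])

```text
clock: 7.8
eef_pos: [0.4456, 0.1223, 0.0326]
tcp_rot: [[-0.566, 0.824, 0.002], [0.824, 0.566, -0.003], [-0.003, -0.0, -1.0]]
ft_force: [1.1, 0.5, -0.1]
grip_width: 0.0251
```

```bash
python3 go.py .645 -.078 .135 4.2
```

```text
tr [-0.2783, 0.0509, -0.1015] rot [0.01, 0.02, 3.79] t 7.8 pos [0.4456 0.1223 0.0326] F [ 1.1  0.5 -0.1] w 0.025132588861700694
```

Emit:
jog_arm(rows=[{"translation":[0,0,-0.03],"delta_rot":[0,0,0]},{"translation":[0,0,-0.065],"delta_rot":[0,0,0]},{"translation":[0,0,-0.095],"delta_rot":[0,0,0]},{"translation":[-0.03,0.005,-0.1015],"delta_rot":[0,0,0.5]},{"translation":[-0.075,0.013,-0.1015],"delta_rot":[0,0,1.2]},{"translation":[-0.12,0.021,-0.1015],"delta_rot":[0,0,2]},{"translation":[-0.165,0.029,-0.1015],"delta_rot":[0,0,2.8]},{"translation":[-0.21,0.038,-0.1015],"delta_rot":[0,0,3.4]},{"translation":[-0.25,0.046,-0.1015],"delta_rot":[0,0,3.8]},{"translation":[-0.278,0.051,-0.1015],"delta_rot":[0,0,3.8]}])

```text
clock: 8.8
eef_pos: [0.6461, -0.0798, 0.1345]
tcp_rot: [[-0.068, 0.998, 0.002], [0.998, 0.068, -0.003], [-0.003, 0.002, -1.0]]
ft_force: [-0.6, 0.1, -0.9]
grip_width: 0.0253
```

```bash
python3 go.py .645 -.078 .0405 4.2
```

```text
tr [0.0021, -0.0011, 0.094] rot [0.01, 0.02, -0.03] t 8.8 pos [ 0.6461 -0.0798  0.1345] F [-0.6  0.1 -0.9] w 0.02529172638545129
```

Emit:
jog_arm(rows=[{"translation":[0.002,-0.001,0.02],"delta_rot":[0,0,0]},{"translation":[0.002,-0.001,0.045],"delta_rot":[0,0,0]},{"translation":[0.002,-0.001,0.065],"delta_rot":[0,0,0]},{"translation":[0.002,-0.001,0.08],"delta_rot":[0,0,0]},{"translation":[0.002,-0.001,0.09],"delta_rot":[0,0,0]},{"translation":[0.002,-0.001,0.093],"delta_rot":[0,0,0]},{"translation":[0.002,-0.001,0.0945],"delta_rot":[0,0,0]},{"translation":[0.002,-0.001,0.095],"delta_rot":[0,0,0]}])

```text
clock: 9.6
eef_pos: [0.6455, -0.0782, 0.0402]
tcp_rot: [[-0.069, 0.998, 0.003], [0.998, 0.069, -0.003], [-0.003, 0.003, -1.0]]
ft_force: [0.1, 0.0, -1.3]
grip_width: 0.0249
```

```bash
python3 go.py .645 -.078 .0386 4.2; python3 - <<'E'
from ov import *
snap('scene','s4');overlay('s4',stamp((.645,-.0765),4.2,.006),(130,150,330,300),4,'s4c')
E
```

```text
tr [0.0002, -0.0005, 0.0016] rot [0.02, 0.03, -0.03] t 9.6 pos [ 0.6455 -0.0782  0.0402] F [ 0.1  0.  -1.3] w 0.024935976701949372
```

View pics/s4c.png

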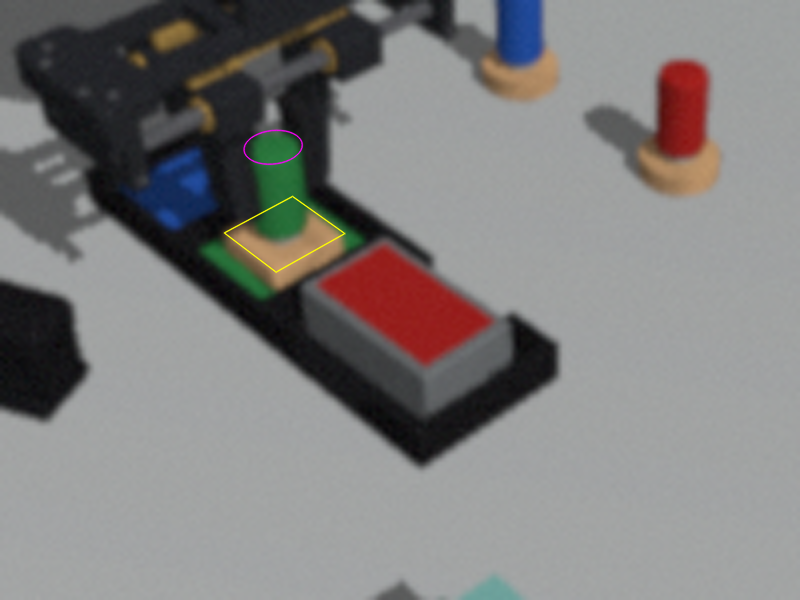

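Emit:
jog_arm(rows=[{"translation":[0,0,0.001],"delta_rot":[0,0,0]},{"translation":[0,0,0.002],"delta_rot":[0,0,0]},{"translation":[0,0,0.002],"delta_rot":[0,0,0]},{"translation":[0,0,0.002],"delta_rot":[0,0,0]}])

```text
clock: 10.05
eef_pos: [0.6457, -0.0783, 0.0386]
tcp_rot: [[-0.069, 0.998, 0.004], [0.998, 0.069, -0.004], [-0.004, 0.003, -1.0]]
ft_force: [0.1, -0.4, 1.4]
grip_width: 0.0252
```

Emit:
jog_arm(rows=[{"translation":[0,0,0],"delta_rot":[0,0,0]},{"translation":[0,0,0],"delta_rot":[0,0,0]},{"translation":[0,0,0],"delta_rot":[0,0,0]},{"translation":[0,0,0],"delta_rot":[0,0,0]},{"translation":[0,0,0],"delta_rot":[0,0,0]},{"translation":[0,0,0],"delta_rot":[0,0,0]}], gripper=1)

```text
clock: 10.65
eef_pos: [0.6457, -0.0782, 0.0385]
tcp_rot: [[-0.068, 0.998, 0.004], [0.998, 0.068, -0.003], [-0.004, 0.003, -1.0]]
ft_force: [0.1, -0.0, 0.0]
grip_width: 0.0713
```

```bash
python3 go.py .442 .243 .135 -31.5
```

```text
tr [0.3341, -0.1809, -0.0983] rot [0.03, 0.02, 4.43] t 10.65 pos [ 0.6457 -0.0782  0.0385] F [ 0.1 -0.   0. ] w 0.07129984870871293
```

Emit:
jog_arm(rows=[{"translation":[0,0,-0.03],"delta_rot":[0,0,0]},{"translation":[0,0,-0.07],"delta_rot":[0,0,0]},{"translation":[0.02,-0.011,-0.098],"delta_rot":[0,0,0.4]},{"translation":[0.063,-0.034,-0.098],"delta_rot":[0,0,1]},{"translation":[0.107,-0.058,-0.098],"delta_rot":[0,0,1.7]},{"translation":[0.15,-0.081,-0.098],"delta_rot":[0,0,2.4]},{"translation":[0.194,-0.105,-0.098],"delta_rot":[0,0,3]},{"translation":[0.238,-0.129,-0.098],"delta_rot":[0,0,3.6]},{"translation":[0.282,-0.153,-0.098],"delta_rot":[0.03,0.02,4.4]},{"translation":[0.32,-0.173,-0.098],"delta_rot":[0.03,0.02,4.4]}])

```text
clock: 11.65
eef_pos: [0.4493, 0.2312, 0.135]
tcp_rot: [[0.522, 0.853, 0.0], [0.853, -0.522, 0.0], [0.001, 0.0, -1.0]]
ft_force: [1.0, -1.2, 0.7]
grip_width: 0.0882
```

```bash
python3 go.py .442 .243 .032 -31.5; python3 - <<'E'
from ov import *
snap('scene','s5');overlay('s5',stamp((.645,-.0765),4.2,.006),(130,150,330,300),4,'s5c')
E
```

```text
tr [0.0062, -0.0124, 0.103] rot [0.0, -0.0, 0.01] t 11.65 pos [0.4493 0.2312 0.135 ] F [ 1.  -1.2  0.7] w 0.08820305065461198
```

View pics/s5c.png

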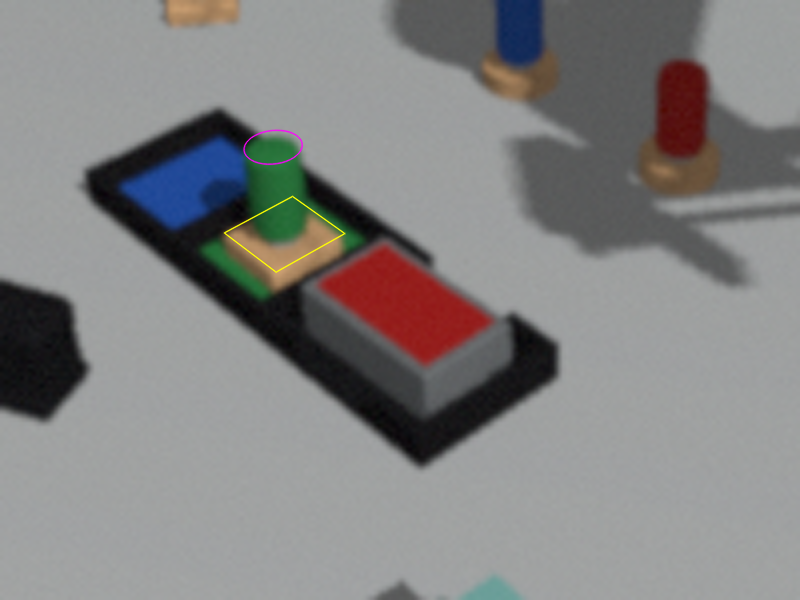

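Green stands well centred. Descend on blue.

Emit:
jog_arm(rows=[{"translation":[0.006,-0.0125,0.01],"delta_rot":[0,0,0]},{"translation":[0.006,-0.0125,0.03],"delta_rot":[0,0,0]},{"translation":[0.006,-0.0125,0.06],"delta_rot":[0,0,0]},{"translation":[0.006,-0.0125,0.085],"delta_rot":[0,0,0]},{"translation":[0.006,-0.0125,0.1],"delta_rot":[0,0,0]},{"translation":[0.006,-0.0125,0.1025],"delta_rot":[0,0,0]},{"translation":[0.006,-0.0125,0.1025],"delta_rot":[0,0,0]}])

```text
clock: 12.4
eef_pos: [0.4387, 0.2468, 0.0326]
tcp_rot: [[0.516, 0.856, -0.001], [0.856, -0.516, 0.002], [0.001, -0.002, -1.0]]
ft_force: [-0.3, 0.3, 0.5]
grip_width: 0.0881
```

Emit:
jog_arm(rows=[{"translation":[0,0,0],"delta_rot":[0,0,0]},{"translation":[0,0,0],"delta_rot":[0,0,0]},{"translation":[0,0,0],"delta_rot":[0,0,0]},{"translation":[0,0,0],"delta_rot":[0,0,0]},{"translation":[0,0,0],"delta_rot":[0,0,0]},{"translation":[0,0,0],"delta_rot":[0,0,0]},{"translation":[0,0,0],"delta_rot":[0,0,0]},{"translation":[0,0,0],"delta_rot":[0,0,0]},{"translation":[0,0,0],"delta_rot":[0,0,0]},{"translation":[0,0,0],"delta_rot":[0,0,0]}], gripper=0)

```text
clock: 13.4
eef_pos: [0.4387, 0.2468, 0.0326]
tcp_rot: [[0.516, 0.856, -0.001], [0.856, -0.516, 0.002], [0.001, -0.002, -1.0]]
ft_force: [0.3, 0.4, 0.2]
grip_width: 0.025
```

```bash
python3 go.py .442 .243 .032 -31.5; python3 go.py .57 .1 .15 -15;  python3 go.py .65 -.146 .15 4.2
```

```text
tr [-0.0016, 0.0048, 0.0006] rot [-0.01, -0.0, 0.05] t 13.4 pos [0.4387 0.2468 0.0326] F [0.3 0.4 0.2] w 0.024990447205074998
tr [-0.0579, 0.188, -0.1178] rot [-0.01, -0.01, -2.01] t 13.4 pos [0.4387 0.2468 0.0326] F [0.3 0.4 0.2] w 0.024990447205074998
tr [-0.2272, 0.3836, -0.1183] rot [-0.01, -0.01, -4.41] t 13.4 pos [0.4387 0.2468 0.0326] F [0.3 0.4 0.2] w 0.024990447205074998
```

Emit:
jog_arm(rows=[{"translation":[0,0,-0.03],"delta_rot":[0,0,0]},{"translation":[0,0,-0.07],"delta_rot":[0,0,0]},{"translation":[-0.01,0.017,-0.105],"delta_rot":[0,0,-0.2]},{"translation":[-0.032,0.054,-0.118],"delta_rot":[0,0,-0.6]},{"translation":[-0.055,0.092,-0.118],"delta_rot":[0,0,-1.1]},{"translation":[-0.077,0.13,-0.118],"delta_rot":[0,0,-1.5]},{"translation":[-0.1,0.169,-0.118],"delta_rot":[0,0,-2]},{"translation":[-0.123,0.208,-0.118],"delta_rot":[0,0,-2.4]},{"translation":[-0.146,0.247,-0.118],"delta_rot":[0,0,-2.8]},{"translation":[-0.169,0.286,-0.118],"delta_rot":[0,0,-3.3]}])

```text
clock: 14.4
eef_pos: [0.597, -0.0475, 0.1498]
tcp_rot: [[0.079, 0.997, -0.002], [0.997, -0.079, 0.002], [0.002, -0.002, -1.0]]
ft_force: [-0.3, 0.1, -1.0]
grip_width: 0.0252
```

```bash
python3 go.py .65 -.1435 .1 4.2
```

```text
tr [-0.0916, 0.0606, 0.0495] rot [-0.01, -0.01, -1.09] t 14.4 pos [ 0.597  -0.0475  0.1498] F [-0.3  0.1 -1. ] w 0.025243333326438477
```

Emit:
jog_arm(rows=[{"translation":[-0.03,0.02,0],"delta_rot":[0,0,-0.4]},{"translation":[-0.06,0.04,0],"delta_rot":[0,0,-0.8]},{"translation":[-0.085,0.056,0],"delta_rot":[0,0,-1.1]},{"translation":[-0.0916,0.0606,0],"delta_rot":[0,0,-1.1]},{"translation":[-0.0916,0.0606,0.01],"delta_rot":[0,0,-1.1]},{"translation":[-0.0916,0.0606,0.035],"delta_rot":[0,0,-1.1]},{"translation":[-0.0916,0.0606,0.05],"delta_rot":[0,0,-1.1]},{"translation":[-0.0916,0.0606,0.055],"delta_rot":[0,0,-1.1]}])

```text
clock: 15.2
eef_pos: [0.6489, -0.142, 0.0923]
tcp_rot: [[-0.075, 0.997, -0.005], [0.997, 0.075, 0.003], [0.004, -0.005, -1.0]]
ft_force: [-0.4, -0.0, -0.5]
grip_width: 0.0254
```

```bash
python3 go.py .65 -.1435 .0395 4.2
```

```text
tr [-0.0018, 0.0013, 0.0528] rot [-0.04, -0.03, 0.01] t 15.2 pos [ 0.6489 -0.142   0.0923] F [-0.4 -0.  -0.5] w 0.025429019034442477
```

Emit:
jog_arm(rows=[{"translation":[-0.0018,0.0013,0.015],"delta_rot":[-0.04,-0.03,0]},{"translation":[-0.0018,0.0013,0.03],"delta_rot":[-0.04,-0.03,0]},{"translation":[-0.0018,0.0013,0.043],"delta_rot":[-0.04,-0.03,0]},{"translation":[-0.0018,0.0013,0.049],"delta_rot":[-0.04,-0.03,0]},{"translation":[-0.0018,0.0013,0.052],"delta_rot":[-0.04,-0.03,0]},{"translation":[-0.0018,0.0013,0.0537],"delta_rot":[-0.04,-0.03,0]},{"translation":[-0.0018,0.0013,0.0537],"delta_rot":[-0.04,-0.03,0]},{"translation":[-0.0018,0.0013,0.0537],"delta_rot":[-0.04,-0.03,0]}])

```text
clock: 16.0
eef_pos: [0.6502, -0.1436, 0.0391]
tcp_rot: [[-0.075, 0.997, 0.001], [0.997, 0.075, -0.001], [-0.001, 0.001, -1.0]]
ft_force: [-0.6, 0.9, -0.1]
grip_width: 0.0253
```

```bash
python3 go.py .65 -.1435 .0386 4.2; python3 - <<'E'
from ov import *
snap('scene','s6');overlay('s6',stamp((.65,-.145),4.2,.006),(130,120,330,270),4,'s6c')
E
```

```text
tr [0.0001, -0.0002, 0.0005] rot [0.01, 0.0, 0.01] t 16.0 pos [ 0.6502 -0.1436  0.0391] F [-0.6  0.9 -0.1] w 0.025331873693056523
```

View pics/s6c.png

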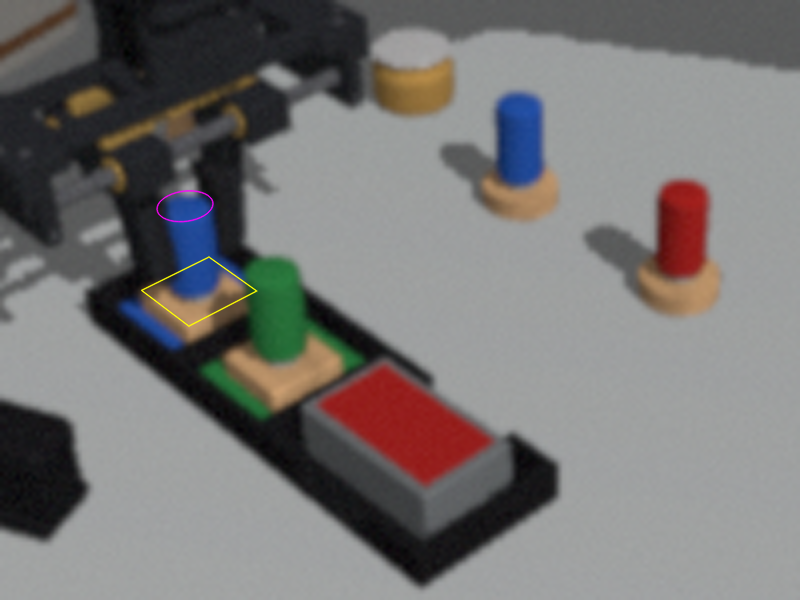

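Emit:
jog_arm(rows=[{"translation":[0,0,0.0008],"delta_rot":[0,0,0]},{"translation":[0,0,0.0008],"delta_rot":[0,0,0]},{"translation":[0,0,0.0008],"delta_rot":[0,0,0]}])

```text
clock: 16.35
eef_pos: [0.6504, -0.1437, 0.0386]
tcp_rot: [[-0.075, 0.997, 0.002], [0.997, 0.075, -0.001], [-0.001, 0.002, -1.0]]
ft_force: [-0.7, 0.2, 3.1]
grip_width: 0.0254
```

Emit:
jog_arm(rows=[{"translation":[0,0,0],"delta_rot":[0,0,0]},{"translation":[0,0,0],"delta_rot":[0,0,0]},{"translation":[0,0,0],"delta_rot":[0,0,0]},{"translation":[0,0,0],"delta_rot":[0,0,0]},{"translation":[0,0,0],"delta_rot":[0,0,0]},{"translation":[0,0,0],"delta_rot":[0,0,0]}], gripper=1)

```text
clock: 16.95
eef_pos: [0.6504, -0.1437, 0.0386]
tcp_rot: [[-0.075, 0.997, 0.002], [0.997, 0.075, -0.001], [-0.001, 0.002, -1.0]]
ft_force: [0.3, 0.2, 0.1]
grip_width: 0.0713
```

```bash
python3 go.py .5535 -.301 .135 -32
```

```text
tr [-0.1497, -0.1082, -0.0964] rot [0.01, 0.0, 4.54] t 16.95 pos [ 0.6504 -0.1437  0.0386] F [0.3 0.2 0.1] w 0.07126152449729095
```

Emit:
jog_arm(rows=[{"translation":[0,0,-0.03],"delta_rot":[0,0,0]},{"translation":[0,0,-0.07],"delta_rot":[0,0,0]},{"translation":[-0.012,-0.009,-0.096],"delta_rot":[0,0,0.4]},{"translation":[-0.04,-0.029,-0.096],"delta_rot":[0,0,1.2]},{"translation":[-0.07,-0.05,-0.096],"delta_rot":[0,0,2.1]},{"translation":[-0.1,-0.072,-0.096],"delta_rot":[0,0,3]},{"translation":[-0.13,-0.094,-0.096],"delta_rot":[0,0,3.9]},{"translation":[-0.15,-0.108,-0.096],"delta_rot":[0,0,4.5]},{"translation":[-0.15,-0.108,-0.096],"delta_rot":[0,0,4.5]},{"translation":[-0.15,-0.108,-0.096],"delta_rot":[0,0,4.5]}])

```text
clock: 17.95
eef_pos: [0.5538, -0.3011, 0.1346]
tcp_rot: [[0.525, 0.851, 0.002], [0.851, -0.525, -0.001], [0.0, 0.002, -1.0]]
ft_force: [0.0, 1.2, 0.2]
grip_width: 0.0883
```

```bash
python3 go.py .5535 -.301 .032 -32; python3 - <<'E'
from ov import *
snap('scene','s7');crop('s7',60,60,330,300,2.5,'s7c')
E
```

```text
tr [-0.0001, -0.0005, 0.1026] rot [0.01, -0.0, 0.04] t 17.95 pos [ 0.5538 -0.3011  0.1346] F [0.  1.2 0.2] w 0.0882961407887802
```

View pics/s7c.png

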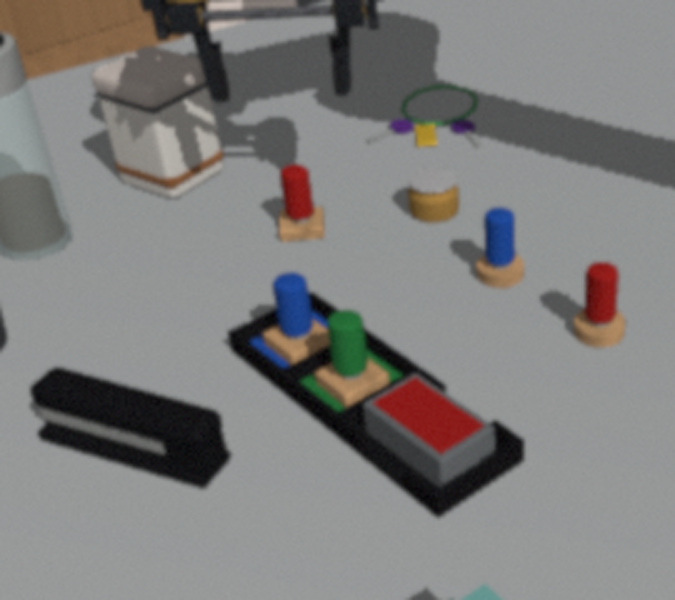

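```bash
python3 - <<'E'
from ov import *
c=load('s7')
for u,v in((170,195),(220,165),(115,170)):
    p=p2w(c,60+u/2.5,60+v/2.5,0);print(p,[ (w2p(c,[*p,z])-60)*2.5 for z in(.06,.08,.1)])
d=np.array([np.cos(np.radians(-32)),np.sin(np.radians(-32))]);n=np.array([-d[1],d[0]])
for a in(1,-1):
  for b in(1,-1): print(np.array([.5535,-.301])+a*.0935*d+b*.0375*n)
E
```

```text
[ 0.61987576 -0.43901088] [array([156.66650851, 138.69534433]), array([151.99826925, 118.98230786]), array([147.21102954,  98.76675639])]
[ 0.55380003 -0.46292204] [array([209.05259706, 110.18901844]), array([205.22821756,  91.04128128]), array([201.3108916 ,  71.42818379])]
[ 0.63947074 -0.52136258] [array([100.18122261, 114.86705427]), array([95.00221535, 95.59866804]), array([89.69615918, 75.85759905])]
[ 0.65266447 -0.31874565]
[ 0.61292052 -0.38234925]
[ 0.49407948 -0.21965075]
[ 0.45433553 -0.28325435]
```

Emit:
jog_arm(rows=[{"translation":[0,-0.0005,0.03],"delta_rot":[0,0,0]},{"translation":[0,-0.0005,0.06],"delta_rot":[0,0,0]},{"translation":[0,-0.0005,0.085],"delta_rot":[0,0,0]},{"translation":[0,-0.0005,0.099],"delta_rot":[0,0,0]},{"translation":[0,-0.0005,0.102],"delta_rot":[0,0,0]},{"translation":[0,-0.0005,0.102],"delta_rot":[0,0,0]}])

```text
clock: 18.6
eef_pos: [0.5544, -0.3, 0.0331]
tcp_rot: [[0.523, 0.852, 0.002], [0.852, -0.523, -0.001], [0.0, 0.003, -1.0]]
ft_force: [-1.4, 0.4, 1.3]
grip_width: 0.0884
```

Emit:
jog_arm(rows=[{"translation":[0,0,0],"delta_rot":[0,0,0]},{"translation":[0,0,0],"delta_rot":[0,0,0]},{"translation":[0,0,0],"delta_rot":[0,0,0]},{"translation":[0,0,0],"delta_rot":[0,0,0]},{"translation":[0,0,0],"delta_rot":[0,0,0]},{"translation":[0,0,0],"delta_rot":[0,0,0]},{"translation":[0,0,0],"delta_rot":[0,0,0]},{"translation":[0,0,0],"delta_rot":[0,0,0]},{"translation":[0,0,0],"delta_rot":[0,0,0]},{"translation":[0,0,0],"delta_rot":[0,0,0]}], gripper=0)

```text
clock: 19.6
eef_pos: [0.5544, -0.3001, 0.0331]
tcp_rot: [[0.523, 0.852, 0.002], [0.852, -0.523, -0.001], [0.0, 0.002, -1.0]]
ft_force: [-0.2, -0.2, -0.6]
grip_width: 0.0254
```

```bash
python3 go.py .5535 -.301 .032 -32;  python3 go.py .6384 .0123 .16 4.2
```

```text
tr [-0.0013, -0.0003, 0.0011] rot [0.02, -0.0, 0.06] t 19.6 pos [ 0.5544 -0.3001  0.0331] F [-0.2 -0.2 -0.6] w 0.025445127104168595
tr [0.3102, -0.0916, -0.127] rot [0.02, 0.0, -4.47] t 19.6 pos [ 0.5544 -0.3001  0.0331] F [-0.2 -0.2 -0.6] w 0.025445127104168595
```

Emit:
jog_arm(rows=[{"translation":[0,0,-0.03],"delta_rot":[0,0,0]},{"translation":[0,0,-0.075],"delta_rot":[0,0,0]},{"translation":[0,0,-0.115],"delta_rot":[0,0,0]},{"translation":[0.03,-0.009,-0.127],"delta_rot":[0,0,-0.4]},{"translation":[0.072,-0.021,-0.127],"delta_rot":[0,0,-1]},{"translation":[0.115,-0.034,-0.127],"delta_rot":[0,0,-1.7]},{"translation":[0.158,-0.047,-0.127],"delta_rot":[0,0,-2.3]},{"translation":[0.201,-0.059,-0.127],"delta_rot":[0,0,-3]},{"translation":[0.244,-0.072,-0.127],"delta_rot":[0,0,-3.6]},{"translation":[0.285,-0.084,-0.127],"delta_rot":[0,0,-4.2]}])

```text
clock: 20.6
eef_pos: [0.6318, -0.0111, 0.1599]
tcp_rot: [[-0.04, 0.999, 0.002], [0.999, 0.04, -0.001], [-0.001, 0.002, -1.0]]
ft_force: [1.3, 0.1, -0.5]
grip_width: 0.0251
```

```bash
python3 go.py .6384 .0123 .11 4.2
```

```text
tr [0.0231, 0.0074, 0.0499] rot [0.01, 0.01, -0.24] t 20.6 pos [ 0.6318 -0.0111  0.1599] F [ 1.3  0.1 -0.5] w 0.025115974408848333
```

Emit:
jog_arm(rows=[{"translation":[0.0231,0.0074,0.005],"delta_rot":[0,0,-0.24]},{"translation":[0.0231,0.0074,0.025],"delta_rot":[0,0,-0.24]},{"translation":[0.0231,0.0074,0.045],"delta_rot":[0,0,-0.24]},{"translation":[0.0231,0.0074,0.065],"delta_rot":[0,0,-0.24]},{"translation":[0.0231,0.0074,0.08],"delta_rot":[0,0,-0.24]},{"translation":[0.0231,0.0074,0.088],"delta_rot":[0,0,-0.24]},{"translation":[0.0231,0.0074,0.091],"delta_rot":[0,0,-0.24]},{"translation":[0.0231,0.0074,0.092],"delta_rot":[0,0,-0.24]}])

```text
clock: 21.4
eef_pos: [0.6387, 0.0122, 0.0683]
tcp_rot: [[-0.073, 0.997, 0.003], [0.997, 0.073, -0.001], [-0.001, 0.003, -1.0]]
ft_force: [0.4, -0.1, -1.6]
grip_width: 0.0253
```

```bash
python3 go.py .6384 .0123 .0651 4.2; python3 - <<'E'
from ov import *
snap('scene','s8');overlay('s8',stamp((.6384,.0123),4.2,.032),(130,150,330,300),4,'s8c')
E
```

```text
tr [0.0002, -0.0003, 0.0032] rot [0.02, 0.01, -0.0] t 21.4 pos [0.6387 0.0122 0.0683] F [ 0.4 -0.1 -1.6] w 0.025291625416101624
```

View pics/s8c.png

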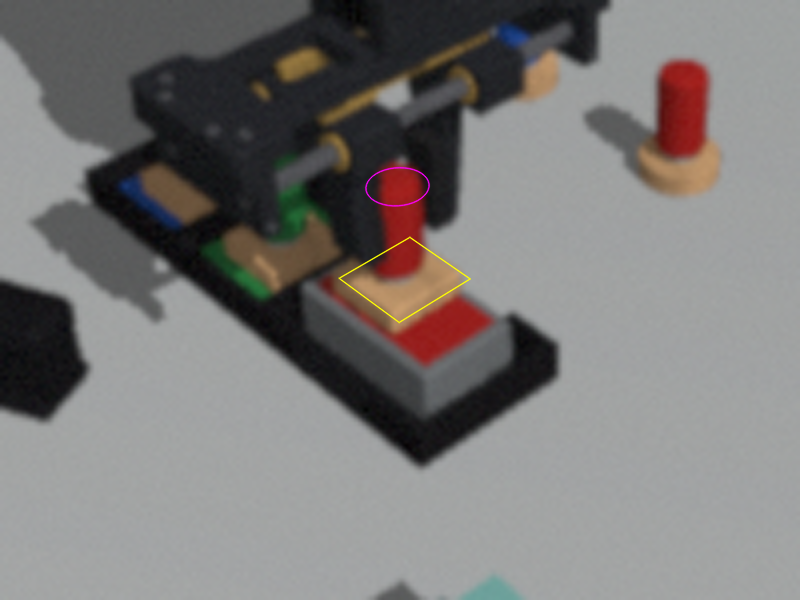

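```bash
python3 - <<'E'
from ov import *
overlay('s5',pad((.6384,.0123),4.2,.004)[:1],(180,180,280,260),8,'s5d')
E
```

```text
(no output)
```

View pics/s5d.png

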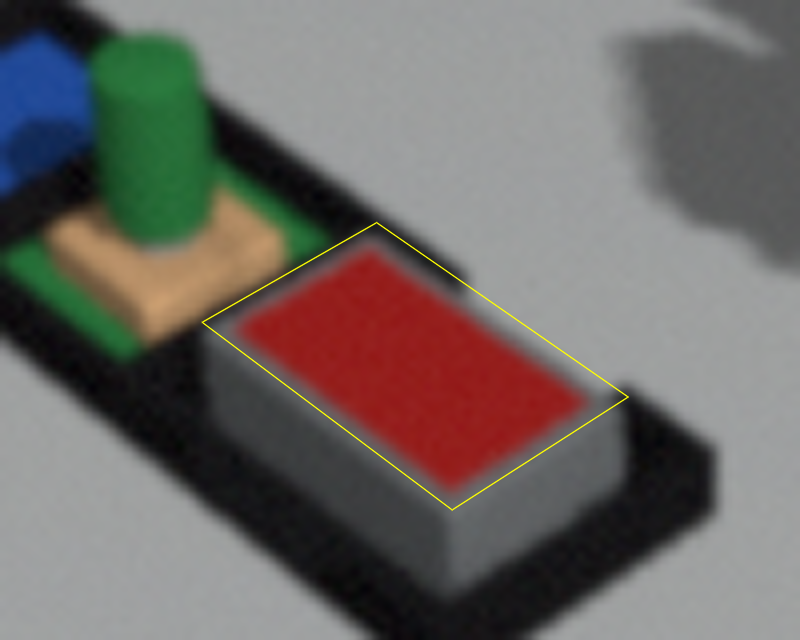

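Emit:
jog_arm(rows=[{"translation":[0.001,0,0.001],"delta_rot":[0,0,0]},{"translation":[0.001,0,0.002],"delta_rot":[0,0,0]},{"translation":[0.001,0,0.003],"delta_rot":[0,0,0]},{"translation":[0.001,0,0.0035],"delta_rot":[0,0,0]},{"translation":[0.001,0,0.0035],"delta_rot":[0,0,0]},{"translation":[0.001,0,0.0035],"delta_rot":[0,0,0]}])

```text
clock: 22.05
eef_pos: [0.6388, 0.0131, 0.065]
tcp_rot: [[-0.073, 0.997, 0.003], [0.997, 0.073, -0.001], [-0.001, 0.003, -1.0]]
ft_force: [0.1, 0.5, 1.1]
grip_width: 0.0253
```

Emit:
jog_arm(rows=[{"translation":[0,0,0],"delta_rot":[0,0,0]},{"translation":[0,0,0],"delta_rot":[0,0,0]},{"translation":[0,0,0],"delta_rot":[0,0,0]},{"translation":[0,0,0],"delta_rot":[0,0,0]},{"translation":[0,0,0],"delta_rot":[0,0,0]},{"translation":[0,0,0],"delta_rot":[0,0,0]},{"translation":[0,0,0],"delta_rot":[0,0,0]},{"translation":[0,0,-0.02],"delta_rot":[0,0,0]},{"translation":[0,0,-0.05],"delta_rot":[0,0,0]},{"translation":[0,0,-0.09],"delta_rot":[0,0,0]}], gripper=1)

```text
clock: 23.05
eef_pos: [0.6377, 0.0133, 0.1547]
tcp_rot: [[-0.073, 0.997, -0.0], [0.997, 0.073, -0.0], [-0.0, -0.0, -1.0]]
ft_force: [0.5, -0.4, 0.0]
grip_width: 0.0879
```

Emit:
jog_arm(rows=[{"translation":[0,0,-0.04],"delta_rot":[0,0,0]},{"translation":[0.04,-0.02,-0.04],"delta_rot":[0,0,0]},{"translation":[0.08,-0.04,-0.04],"delta_rot":[0,0,0]},{"translation":[0.12,-0.06,-0.04],"delta_rot":[0,0,0]},{"translation":[0.16,-0.08,-0.04],"delta_rot":[0,0,0]},{"translation":[0.2,-0.1,-0.04],"delta_rot":[0,0,0]},{"translation":[0.24,-0.12,-0.04],"delta_rot":[0,0,0]},{"translation":[0.28,-0.14,-0.04],"delta_rot":[0,0,0]},{"translation":[0.28,-0.14,-0.04],"delta_rot":[0,0,0]}])

```text
clock: 23.95
eef_pos: [0.4751, 0.286, 0.1949]
tcp_rot: [[-0.078, 0.997, -0.0], [0.997, 0.078, 0.0], [0.0, -0.0, -1.0]]
ft_force: [0.1, -0.2, -0.1]
grip_width: 0.0884
```

```bash
python3 - <<'E'
from ov import *
snap('scene','s9');snap('top','t9')
P=stamp((.6384,.0123),4.2,.032)+stamp((.645,-.0765),4.2,.006)+stamp((.65,-.1455),4.2,.006)
overlay('t9',P+pad((.6384,.0123),4.2,.004)[:1],(230,130,440,265),3.8,'t9c')
overlay('s9',P,(130,100,330,250),4,'s9c')
E
```

```text
(no output)
```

View pics/t9c.png

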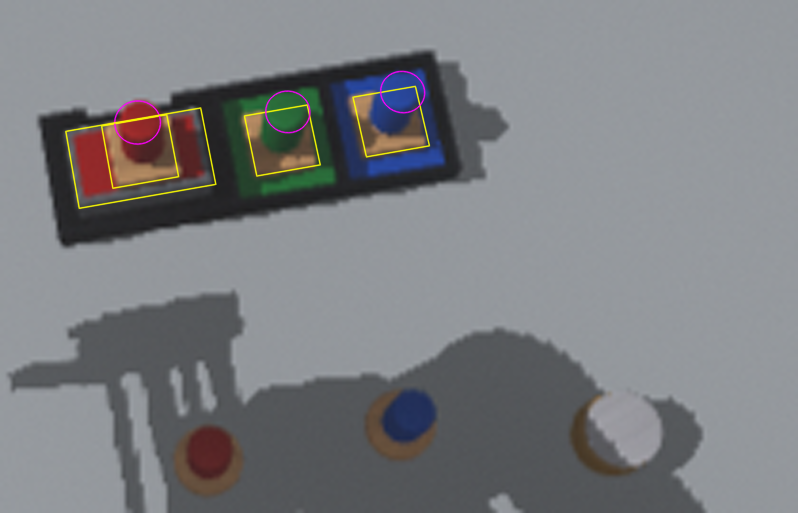

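View pics/s9c.png

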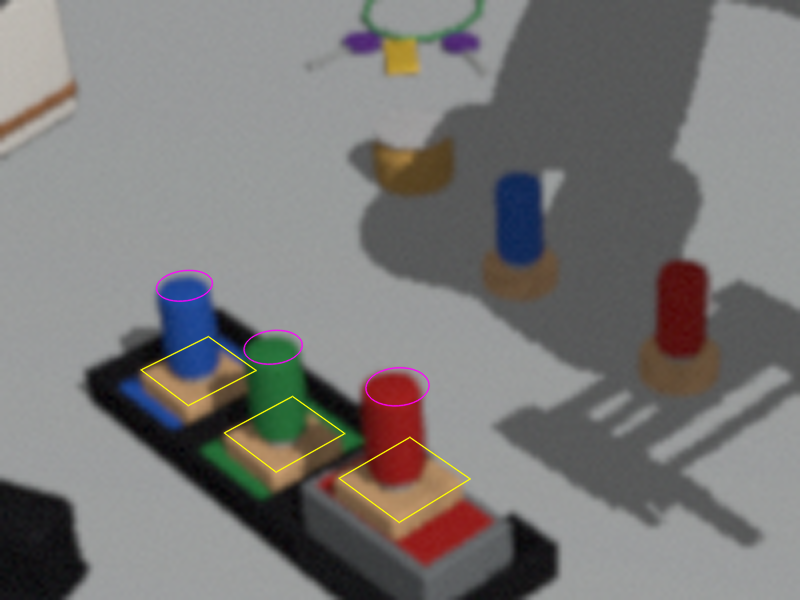

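```bash
python3 -c "
from workcell import r
print(r.get_state()['ft_force']);print(r.hand_in())"
```

```text
[ 0.03544357 -1.22610212 -0.34783964]
the job is handed in; nothing more can be done
None
```

I've put the set away and handed the job in at about 24 s. The ink pad went into the wide bay first, then the green and blue stamps onto their own liners. The red stamp went onto the pad last.

The last pictures from both cameras showed:
- **Set:** the pad was flat in the bay, and all three square stamps were upright and within about 3 mm of the planned centres.
- **Colleague's stamps:** the two round ones were still at their starting pixels.
- **Robot:** the gripper was open and clear, and the force reading was near zero.

No check failed. The "scene" camera overlay was off from the "top" camera by about 2 mm, which is within the stated calibration accuracy. The gripper reported about 25 mm on the 26 mm handles, and I took that as sensor error. The hand-in gives no verdict, so I can't confirm the judged result.

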